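# Unlock the watch press and hold the pad down on the movement

### The job

Unlock the small bench press by pulling its sprung lock slide out by the upright post, all the way to its stop, so that it catches and stays out. Then press the black knob down 12 mm, until its top is level with the top of the column behind it, so that the sprung pad holds the watch movement in its nest; never drive the knob to the bottom. Keep it there steadily for at least two seconds and finish while still holding the knob down at that level; leave the loupe, oil pot and gauge beside the press alone.

Things in the scene. Friction and masses are not known exactly. Their poses are not given: they have to be found in the camera images.
- press: Grey C-frame bench press, fixed. Origin: centre of the underside of its base plate (130 x 80 x 14 mm), on the ram's axis. x points from the ram to the column (away from the robot at yaw 0), z up. Column 24 x 44 mm at x = +47 mm, its top 133 mm above the bench; head arm 44 mm wide, 60 to 80 mm above the bench, reaching to x = -45 mm. Nest ring on the base: bore 40 mm, 4 mm high.
- lock_slide (a joint): Travel (m) of the steel lock slide, a horseshoe 18 mm thick on the head arm under the ram's collar: 0 = home, ram blocked; grows as it is pulled along the press's -x, hard stop at 0.032. A spring pulls it home: 3 N at 0, 6 N at the stop. From 0.030 on catch pins pop up behind it, and when let go it stays out at about 0.029 to 0.030.
- pull_post (a point): Centre of the top of the upright round steel post on the front of the lock slide: 13 mm diameter, standing 32 mm above the slide, its top 129.5 mm above the bench. At home it is 52 mm in front (press -x) of the ram's axis and moves with the slide; the knob's rim is 27 mm behind it. Grip it from above.
- ram (a joint): Travel (m) of the vertical ram: 0 = up at rest, growing downward, bottom at 0.020. With the lock slide home it moves only about 1 mm. Wanted: 0.012. It is sprung: pushing takes 3 N at first, 5.5 N at 8 mm where the white pad meets the movement, then about 11 N at 12 mm and 17 N at 16 mm.
- knob_top (a point): Centre of the flat top of the black round knob (36 mm diameter, 20 mm high) on the ram; 145 mm above the bench at rest, 133 mm when pressed 12 mm. It moves with the ram.
- movement: Watch movement, black-rimmed disc 37 mm across, 6 mm high, lying loose in the press's nest ring under the pad. Origin: centre of its underside, 14 mm above the bench.
- loupe: Bystander: black eye loupe, a cup 36 mm across and 30 mm high, beside the press. Origin: centre of the underside.
- oil_pot: Bystander: small lidded oil pot 28 mm across and 20 mm high, beside the press. Origin: centre of the underside.
- gauge: Bystander: flat moulded setting gauge 32 x 64 x 9 mm behind the press. Origin: centre of the underside.
There are look-alikes about, which are no part of the job. Leave any blue look-alike of the movement alone.

How it is judged:
By the outcome, as a careful person would: the job done as asked, in the order asked, and still so for the second after the job is handed in, while the arm keeps its last pose, push and grip.
It also fails if it takes over 50 s, if anything falls off the work surface, if the arm or the gripper's body presses on something with over 40 N, if the wrist force passes 120 N, or if a joint passes its speed limit or range.

### The arm

A 6-joint arm with a two-finger parallel gripper is mounted at the origin on a cart in front of the work surface, level with it; the furniture and walls round the work are solid. World frame = base frame: x ahead of the robot, y to its left, z up, the work surface at z = 0. Lengths are in m, angles in degrees, forces in N, time in s.
With the tool pointing down it reaches from about 0.25 to 0.725 m from the base axis. Payload 9.7 kg.
Tool frame: the origin (TCP) lies between the finger pads; the fingertips stand bot.tcp_to_tips ahead of it and the grasp point (between the pads) lies 11 mm behind it (bot.tcp_to_tips is the distance from the TCP to the fingertips, in m); z points along the fingers, y is the line along which they close (so a half turn about z gives the same grasp; the last joint's range is limited). The gripper opens to 85 mm and grips with 20 to 120 N. Pads are 22 mm wide; open, the fingers measure 114 mm over their backs; the gripper's body (76 mm by 85 mm) begins 54 mm behind the grasp point. The pads swing forward as they close: fully open they stand 13 mm farther back than shut.
Start: joints at [71.219, 4.979, 10.078, 95.1, 0, 90], TCP at [0.177, 0.521, 0.239] pointing down, gripper open.
Joint ranges: [-179.16, 179.16], [-48.56, 103.87], [-65.8, 70.77], [-126.05, 130.52], [-82.76, 87.17], [-180, 180]. Speed limits (degrees/s): [127.2, 127.2, 147.25, 180, 180, 180].

### API

Orientations are given as [roll, pitch, yaw] about the fixed x, y, z axes, in that order (R = Rz(yaw) Ry(pitch) Rx(roll)).
In Python, from workcell import bot gives the robot as it stands. The module is installed in compiled form; this text tells all that it offers.
- The arm moves only by the tool carry_out, never from a script. Its arguments are lists of equal length, an entry for each row: "linear": the shift along the world's x, y, z normalised to -1 to 1, where 1 is 2 cm, a list of three; "rotation": the turn, a rotation vector about the world's x, y, z normalised to -1 to 1, where 1 is 8 degrees, a list of three; "grip": the closure, from -1 (fully open) to 1 (shut). In form: {"linear": [[tx, ty, tz], ...], "rotation": [[rx, ry, rz], ...], "grip": [grip, ...]}. A call has 1 to 12 rows; each row shifts and turns the commanded pose from where the row before left it; what a row does not reach is not made up. A row lasts 1/10 s, in which the tool goes at most 50 mm and 8.59 degrees, less where a joint would pass 70% of its speed; a pose out of reach is approached as far as the arm can. A call with a number of a shift or a turn outside -1 to 1 is refused whole. A call with a gripper value outside its range is refused whole. The fingers move at their own pace and stop on an object; "grip_force" is the grip in N (left out, the last holds). Time passes only in rows, so rows that do not move let the fingers close. It gives the time, the measured TCP pose, the force, the opening and the grip force at its end, in the units of the state.
- bot.get_obs(): the state, without advancing time (a new reading comes with each control period).
- bot.camera(name): name is "side" or "top" or "wrist"; returns the picture (400x640x3 uint8, blue, green, red); there is no depth.
- bot.camera_model(name): a dict with "fx", "fy", "cx", "cy" (pixels), "camera_from_world" (4x4, takes a point from world to camera coordinates). Camera axes: x right, y up, looking along -z (the intrinsics and any distortion apply to the point x, -y, -z); pixel columns grow to the right and rows downward; lengths in m; the calibration is good to about 2 mm. A picture is of the moment at which its call begins: read the wrist's pose just before it. camera_model takes no time and is no camera call; for the wrist camera it gives the pose at the moment of the call.
- bot.job_done(): hands the job in; it is judged then, once.
The state is a dict: "time": time; "q": joint angles; "qd": joint speeds; "joint_efforts": joint torques, N m; "ee_pos": TCP position; "tcp_rot": TCP orientation; "wrist_force": force on the tool from outside, world axes, zero at the start; "torque": the same for the moment, N m; "opening": finger opening in m; "grasp_force": force on a finger pad.
Only numpy, scipy, OpenCV 4.12 (cv2) and the standard library are available. Lean on these libraries where they do the work, as an engineer would, in place of code of your own. Each camera call takes 0.05 s, during which the arm holds its last target. There are 200 camera calls.

## Working session

There is one attempt and no reset: what is moved stays moved. The work goes in short steps, Python scripts to look and compute and a tool call to move; the robot and the scene stay as the last step left them, time stands still between calls to the robot, and variables do not carry over. Pictures are saved under pics/ and viewed, at most 10 in all, crops included, and the job is handed in when it is done.

Besides the shell and the picture viewer there is one more tool, called after ">>>" as name(argument=value, ...) on one line, values as JSON. carry_out: Moves the arm, as the interface text tells. Its arguments: {"type":"object","properties":{"linear":{"type":"array","items":{"type":"array","items":{"type":"number"}}},"rotation":{"type":"array","items":{"type":"array","items":{"type":"number"}}},"grip":{"type":"array","items":{"type":"number"}},"grip_force":{"type":"number"}},"required":["linear","rotation","grip"]}

```bash
mkdir -p pics
cat > h.py <<'E'
import numpy as np, cv2
from workcell import bot
def ray(m,u,v):
    T=np.array(m["camera_from_world"]);R=T[:3,:3];t=T[:3,3]
    d=np.array([(u-m["cx"])/m["fx"],-(v-m["cy"])/m["fy"],-1.0])
    d=R.T@d; return -R.T@t,d/np.linalg.norm(d)
def onz(m,u,v,z):
    o,d=ray(m,u,v); return o+d*(z-o[2])/d[2]
def tri(*rs):
    A=0;b=0
    for o,d in rs:
        P=np.eye(3)-np.outer(d,d);A=A+P;b=b+P@o
    x=np.linalg.solve(A,b); return x,[np.linalg.norm(np.cross(x-o,d))for o,d in rs]
def proj(m,p):
    T=np.array(m["camera_from_world"]);c=T[:3,:3]@np.array(p)+T[:3,3]
    return m["cx"]+m["fx"]*c[0]/-c[2], m["cy"]+m["fy"]*-c[1]/-c[2]
E
python3 - <<'E'
from h import *
o=bot.get_obs();print(o["time"],o["ee_pos"],o["tcp_rot"],o["opening"],bot.tcp_to_tips)
for n in("top","side"):
    m=bot.camera_model(n);print(n,{k:np.round(v,3).tolist() if not isinstance(v,str) else v for k,v in m.items()})
    cv2.imwrite(f"pics/{n}0.png",bot.camera(n))
E
```

```text
0.0 [0.1769979  0.52052407 0.23860633] [-1.79926698e+02  1.65248322e-03  1.61221695e+02] 0.08555212469136575 0.008
top {'fx': 481.543, 'fy': 481.543, 'cx': 316.878, 'cy': 198.016, 'camera_from_world': [[-0.011, -1.0, -0.014, -0.131], [0.996, -0.013, 0.091, -0.56], [-0.092, -0.013, 0.996, -0.898], [0.0, 0.0, 0.0, 1.0]]}
side {'fx': 484.665, 'fy': 484.665, 'cx': 321.97, 'cy': 193.464, 'camera_from_world': [[-0.996, 0.092, 0.008, 0.584], [-0.056, -0.671, 0.74, -0.135], [0.074, 0.736, 0.673, -0.869], [0.0, 0.0, 0.0, 1.0]]}
```

View pics/top0.png

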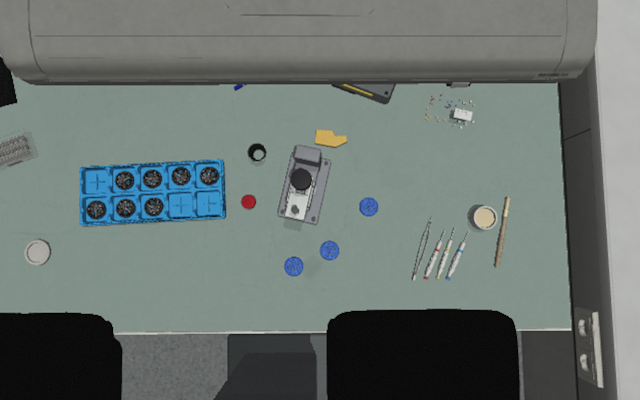

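View pics/side0.png

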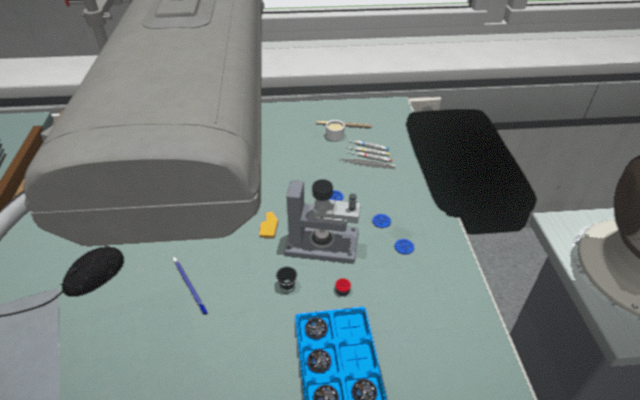

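The top view shows the press near (303,185), with the knob at about (302,180) and the post at about (295,210). In the side view the knob is at about (322,190) and the post at about (353,202). I'll enlarge both for accurate pixels.

Run:
```python
from h import *
t=cv2.imread("pics/top0.png");s=cv2.imread("pics/side0.png")
a=cv2.resize(t[135:235,255:355],(400,400),interpolation=cv2.INTER_CUBIC)
b=cv2.resize(s[170:270,275:375],(400,400),interpolation=cv2.INTER_CUBIC)
cv2.imwrite("pics/crop0.png",np.hstack([a,b]))
mt,ms=bot.camera_model("top"),bot.camera_model("side")
for nm,a,b in(("knob",(302,180),(322,186)),("post",(295,210),(353,196))):
    x,e=tri(ray(mt,*a),ray(ms,*b));print(nm,x,e)
g=cv2.cvtColor(t,cv2.COLOR_BGR2GRAY)
for nm,im,(x0,y0,x1,y1) in(("t",t,(285,160,320,195)),("s",s,(308,175,335,203))):
    k=(im[y0:y1,x0:x1].max(2)<45).astype(np.uint8)
    c=max(cv2.findContours(k,cv2.RETR_EXTERNAL,cv2.CHAIN_APPROX_NONE)[0],key=cv2.contourArea)
    print(nm,cv2.fitEllipse(c),np.array(cv2.boundingRect(c))+[x0,y0,0,0],(x0,y0))
```

```text
knob [ 0.57773183 -0.11396879  0.14040872] [np.float64(0.0004925542819153995), np.float64(0.0004925542819155928)]
post [ 0.52724392 -0.10071104  0.12598808] [np.float64(0.0015657750646054078), np.float64(0.0015657750646055177)]
t ((16.172632217407227, 20.89145851135254), (16.620473861694336, 18.153778076171875), 84.84081268310547) [294 182  17   8] (285, 160)
s ((13.822150230407715, 18.49387550354004), (9.252331733703613, 13.593035697937012), 96.2224349975586) [314 191  17   9] (308, 175)
```

View pics/crop0.png

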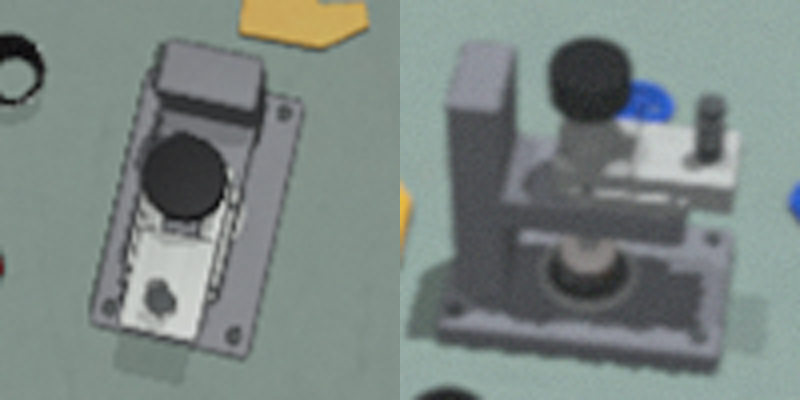

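The enlarged crop confirms the press. In the top view the knob centre is at about (300.7,178) and the post top at about (294.3,207.8). In the side view they are at (322.5,186) and (353,195.7). Triangulated heights are near 0.140 and 0.126, as expected. The blue discs are look-alikes lying off the press, so I leave them alone. Next I move the wrist camera over the press.

>>> carry_out(linear=[[0.5, -1, 0.1], [0.5, -1, 0.1], [0.5, -1, 0.1], [0.5, -1, 0.1], [0.5, -1, 0.1], [0.5, -1, 0.1], [0.5, -1, 0.1], [0.5, -1, 0.1], [0.5, -1, 0.1], [0.5, -1, 0.1]], rotation=[[0, 0, 0], [0, 0, 0], [0, 0, 0], [0, 0, 0], [0, 0, 0], [0, 0, 0], [0, 0, 0], [0, 0, 0], [0, 0, 0], [0, 0, 0]], grip=[-1, -1, -1, -1, -1, -1, -1, -1, -1, -1])

```text
time: 1.1
ee_pos: [0.2773, 0.3198, 0.2591]
tcp_rot: [-180.0, -0.0, 161.2]
wrist_force: [0.4, 0.0, -0.9]
opening: 0.0854
grasp_force: 0.0
```

>>> carry_out(linear=[[0.5, -1, 0.1], [0.5, -1, 0.1], [0.5, -1, 0.1], [0.5, -1, 0.1], [0.5, -1, 0.1], [0.5, -1, 0.1], [0.5, -1, 0.1], [0.5, -1, 0.1], [0.5, -1, 0.1], [0.5, -1, 0.1]], rotation=[[0, 0, 0], [0, 0, 0], [0, 0, 0], [0, 0, 0], [0, 0, 0], [0, 0, 0], [0, 0, 0], [0, 0, 0], [0, 0, 0], [0, 0, 0]], grip=[-1, -1, -1, -1, -1, -1, -1, -1, -1, -1])

```text
time: 2.1
ee_pos: [0.3773, 0.1198, 0.2791]
tcp_rot: [-180.0, -0.0, 161.2]
wrist_force: [0.3, -0.1, -0.7]
opening: 0.0855
grasp_force: 0.0
```

>>> carry_out(linear=[[0.4, -1, 0.1], [0.4, -1, 0.1], [0.4, -1, 0.1], [0.4, -1, 0.1], [0.4, -1, 0.1], [0.4, -1, 0.1], [0.4, -1, 0.1], [0.4, -1, 0.1], [0.4, -1, 0.1], [0.4, -1, 0.1], [0, 0, 0]], rotation=[[0, 0, 0.06], [0, 0, 0.06], [0, 0, 0.06], [0, 0, 0.06], [0, 0, 0.06], [0, 0, 0.06], [0, 0, 0.06], [0, 0, 0.06], [0, 0, 0.06], [0, 0, 0.06], [0, 0, 0]], grip=[-1, -1, -1, -1, -1, -1, -1, -1, -1, -1, -1])

```text
time: 3.2
ee_pos: [0.4576, -0.0809, 0.2987]
tcp_rot: [-180.0, -0.1, 165.9]
wrist_force: [-0.2, 0.0, 0.6]
opening: 0.0856
grasp_force: 0.0
```

Run:
```python
from h import *
mt,ms=bot.camera_model("top"),bot.camera_model("side")
for nm,a,b in(("knob",(300.7,178.3),(322.5,186)),("post",(294.3,207.8),(353,195.7))):
    x,e=tri(ray(mt,*a),ray(ms,*b));print(nm,x.round(4),np.round(e,4))
m=bot.camera_model("wrist");T=np.array(m["camera_from_world"]);print(m["fx"],"cam",(-T[:3,:3].T@T[:3,3]).round(4), T[:3,:3].round(2).tolist())
print(proj(m,(.578,-.114,.145)),proj(m,(.527,-.101,.1295)))
im=bot.camera("wrist");cv2.imwrite("pics/w1.png",im);np.save("w1.npy",T)
o=bot.get_obs();print(o["time"],o["ee_pos"],o["tcp_rot"],o["q"],o["wrist_force"])
```

```text
knob [ 0.5787 -0.1116  0.1429] [0.0021 0.0021]
post [ 0.5292 -0.0993  0.1285] [0.0032 0.0032]
276.3151949989424 cam [ 0.3888 -0.064   0.4337] [[0.24, 0.97, -0.0], [-0.93, 0.23, -0.28], [-0.27, 0.07, 0.96]]
(np.float64(312.02250502418553), np.float64(286.95917596310045)) (np.float64(312.1969557820505), np.float64(241.28212326961085))
3.25 [ 0.45716541 -0.08000639  0.29872786] [-1.79997196e+02 -6.61854959e-02  1.65911345e+02] [-9.92774029e+00 -4.89475807e+00  6.90867368e+00  1.01869646e+02
  2.00574888e-03  4.16091213e+00] [-0.11061215  0.12784955 -0.15517705]
```

View pics/w1.png

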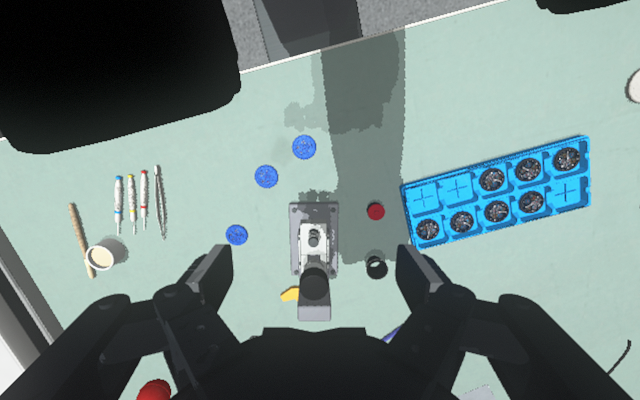

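The wrist view shows the press upright, with the knob at about (314,283), the post at about (314,238) and the column at about (314,312). I'll move closer for a second wrist view.

>>> carry_out(linear=[[0.5, -0.12, -0.8], [0.5, -0.12, -0.8], [0.5, -0.12, -0.8], [0.5, -0.12, -0.8], [0, 0, 0]], rotation=[[0, 0, 0], [0, 0, 0], [0, 0, 0], [0, 0, 0], [0, 0, 0]], grip=[-1, -1, -1, -1, -1])

```text
time: 3.75
ee_pos: [0.4966, -0.0881, 0.2328]
tcp_rot: [-180.0, -0.2, 166.0]
wrist_force: [-0.7, 0.0, -0.3]
opening: 0.0855
grasp_force: 0.0
```

Run:
```python
from h import *
m=bot.camera_model("wrist");np.save("w2.npy",np.array(m["camera_from_world"]))
im=bot.camera("wrist");cv2.imwrite("pics/w2.png",im)
u,v=proj(m,(.555,-.106,.12));print(u,v)
a=cv2.imread("pics/w1.png")[190:330,279:349];u0=int(u)-50;v0=int(v)-100
print(u0,v0)
b=im[v0:v0+200,u0:u0+100]
cv2.imwrite("pics/crop2.png",np.hstack([cv2.resize(a,(300,600),interpolation=cv2.INTER_CUBIC),cv2.resize(b,None,fx=3,fy=3,interpolation=cv2.INTER_CUBIC)[:600]]) if b.shape[0]==200 else cv2.resize(b,None,fx=4,fy=4,interpolation=cv2.INTER_CUBIC)[:600])
print(b.shape);o=bot.get_obs();print(o["ee_pos"],o["tcp_rot"])
```

```text
311.05122373615706 255.69825184227457
261 155
(200, 100, 3)
[ 0.49642209 -0.08814694  0.23436994] [-1.79999146e+02 -1.45491549e-01  1.66045145e+02]
```

View pics/crop2.png

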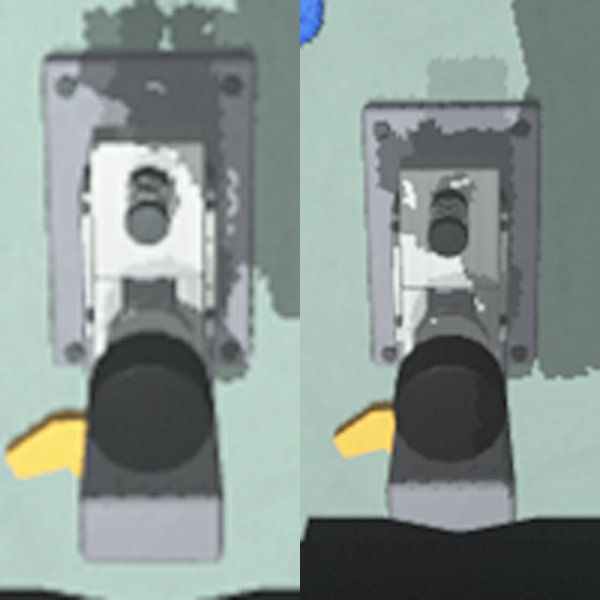

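The crop gives the post top and knob centres in both wrist views. In w1 they are at (313.5,242.5) and (314.5,287.3). In w2 they are at (311,234) and (311.3,292).

Run:
```python
from h import *
M=[dict(bot.camera_model("wrist"),camera_from_world=np.load(f"w{i}.npy")) for i in(1,2)]
mt,ms=bot.camera_model("top"),bot.camera_model("side")
for nm,z,a,b,c,d in(("knob",.145,(314.5,287.3),(311.3,292),(300.7,178.3),(322.5,186)),("post",.1295,(313.5,242.5),(311,234),(294.3,207.8),(353,195.7))):
    x,e=tri(ray(M[0],*a),ray(M[1],*b));print(nm,"2w",x.round(4),np.round(e,4))
    x,e=tri(*[ray(*q) for q in((M[0],*a),(M[1],*b),(mt,*c),(ms,*d))]);print(nm,"all",x.round(4),np.round(e,4))
    print([onz(m,*p,z)[:2].round(4).tolist() for m,p in zip(M+[mt,ms],(a,b,c,d))])
s=70/300
f=lambda u,v,z:onz(M[0],279+u*s,190+v*s,z)[:2]
g=lambda u,v,z:onz(M[1],261+(u-300)/3,155+v/3,z)[:2]
def yaw(a,b,off=0):d=b-a;return np.degrees(np.arctan2(d[1],d[0]))+off
print("col",yaw(f(222,560,.133),f(82,560,.133),-90),"front",yaw(f(252,55,.014),f(45,58,.014),-90),yaw(g(540,102,.014),g(365,104,.014),-90),"side",yaw(g(365,104,.014),g(370,360,.014)),yaw(f(45,58,.014),f(50,365,.014)))
print("slide",yaw(g(399,168,.0975),g(401,286,.0975)),yaw(g(498,168,.0975),g(400,168,.0975),-90))
```

```text
knob 2w [ 0.5831 -0.1124  0.1387] [0.0003 0.0003]
knob all [ 0.5791 -0.1114  0.1439] [0.0007 0.0003 0.0017 0.0026]
[[0.5792, -0.1112], [0.5786, -0.1114], [0.5805, -0.1121], [0.5769, -0.1086]]
post 2w [ 0.5225 -0.0979  0.1434] [0.0003 0.0003]
post all [ 0.5292 -0.0996  0.1283] [0.0005 0.0003 0.0032 0.0032]
[[0.5289, -0.0999], [0.5284, -0.0992], [0.5323, -0.1001], [0.5263, -0.0972]]
col -194.04967610848252 front -193.20229976715663 -193.27137323573606 side -14.665403720896144 -14.612863546264078
slide -14.177215117076809 -193.94476471564363
```

The measurements agree: post at (0.529,-0.0995,0.129), knob at (0.579,-0.111,0.144), 51.6 mm apart, with the press yaw at about -14°. I go above the post and descend.

>>> carry_out(linear=[[0.8, -0.3, 0], [0.82, -0.27, 0], [0, 0, -1], [0, 0, -1], [0, 0, -1], [0, 0, -1], [0, 0, -1], [0, 0, -0.7], [0, 0, -0.4], [0, 0, 0]], rotation=[[0, 0, 0], [0, 0, 0], [0, 0, 0], [0, 0, 0], [0, 0, 0], [0, 0, 0], [0, 0, 0], [0, 0, 0], [0, 0, 0], [0, 0, 0]], grip=[-1, -1, -1, -1, -1, -1, -1, -1, -1, -1])

```text
time: 4.8
ee_pos: [0.5291, -0.1, 0.113]
tcp_rot: [-180.0, -0.0, 166.0]
wrist_force: [0.3, 0.9, -0.0]
opening: 0.0853
grasp_force: 0.0
```

>>> carry_out(linear=[[0, 0, 0], [0, 0, 0], [0, 0, 0], [0, 0, 0], [0, 0, 0], [0, 0, 0], [0, 0, 0], [0, 0, 0], [0, 0, 0], [0, 0, 0]], rotation=[[0, 0, 0], [0, 0, 0], [0, 0, 0], [0, 0, 0], [0, 0, 0], [0, 0, 0], [0, 0, 0], [0, 0, 0], [0, 0, 0], [0, 0, 0]], grip=[0.2, 0.4, 0.5, 0.6, 0.7, 0.8, 0.9, 1, 1, 1], grip_force=40)

```text
time: 5.8
ee_pos: [0.5296, -0.1002, 0.1136]
tcp_rot: [180.0, 0.0, 166.0]
wrist_force: [-0.0, 1.8, 4.9]
opening: 0.0115
grasp_force: 39.1
```

Gripped (11.5 mm opening, 39 N). I pull along the press -x.

>>> carry_out(linear=[[-0.25, 0.06, 0], [-0.25, 0.06, 0], [-0.25, 0.06, 0], [-0.25, 0.06, 0], [-0.25, 0.06, 0], [-0.2, 0.05, 0], [0, 0, 0]], rotation=[[0, 0, 0], [0, 0, 0], [0, 0, 0], [0, 0, 0], [0, 0, 0], [0, 0, 0], [0, 0, 0]], grip=[1, 1, 1, 1, 1, 1, 1])

```text
time: 6.5
ee_pos: [0.5009, -0.0934, 0.1136]
tcp_rot: [180.0, 0.1, 166.0]
wrist_force: [4.7, 0.4, 1.9]
opening: 0.0115
grasp_force: 39.0
```

>>> carry_out(linear=[[-0.05, 0.012, 0], [-0.05, 0.012, 0], [0, 0, 0]], rotation=[[0, 0, 0], [0, 0, 0], [0, 0, 0]], grip=[1, 1, 1])

```text
time: 6.8
ee_pos: [0.4993, -0.093, 0.1135]
tcp_rot: [180.0, 0.1, 166.0]
wrist_force: [5.6, -0.1, 1.5]
opening: 0.0112
grasp_force: 39.0
```

>>> carry_out(linear=[[-0.05, 0.012, 0], [-0.05, 0.012, 0], [0, 0, 0]], rotation=[[0, 0, 0], [0, 0, 0], [0, 0, 0]], grip=[1, 1, 1])

```text
time: 7.1
ee_pos: [0.4982, -0.0927, 0.1136]
tcp_rot: [180.0, 0.2, 166.0]
wrist_force: [10.8, -1.1, -1.8]
opening: 0.0115
grasp_force: 39.0
```

>>> carry_out(linear=[[-0.05, 0.012, 0], [0, 0, 0]], rotation=[[0, 0, 0], [0, 0, 0]], grip=[1, 1])

```text
time: 7.3
ee_pos: [0.4981, -0.0927, 0.1136]
tcp_rot: [180.0, 0.3, 166.0]
wrist_force: [16.0, -2.0, -5.3]
opening: 0.0117
grasp_force: 39.0
```

The stop is reached: force climbs with no further travel at about 32.4 mm. I ease back to check that the catch holds.

>>> carry_out(linear=[[0.1, -0.024, 0], [0.1, -0.024, 0], [0.05, -0.012, 0], [0, 0, 0]], rotation=[[0, 0, 0], [0, 0, 0], [0, 0, 0], [0, 0, 0]], grip=[1, 1, 1, 1])

```text
time: 7.7
ee_pos: [0.501, -0.0934, 0.1136]
tcp_rot: [180.0, 0.1, 166.0]
wrist_force: [4.9, 0.6, 3.1]
opening: 0.0115
grasp_force: 39.6
```

>>> carry_out(linear=[[0.03, -0.007, 0], [0, 0, 0], [0, 0, 0], [0, 0, 0], [0, 0, 0], [0, 0, 0], [0, 0, 0], [0, 0, 0], [0, 0, 1], [0, 0, 1], [0, 0, 1], [0, 0, 1]], rotation=[[0, 0, 0], [0, 0, 0], [0, 0, 0], [0, 0, 0], [0, 0, 0], [0, 0, 0], [0, 0, 0], [0, 0, 0], [0, 0, 0], [0, 0, 0], [0, 0, 0], [0, 0, 0]], grip=[1, 0.8, 0.6, 0.4, 0, -0.5, -1, -1, -1, -1, -1, -1])

```text
time: 8.9
ee_pos: [0.501, -0.0934, 0.1941]
tcp_rot: [-180.0, -0.0, 166.0]
wrist_force: [0.8, 0.5, -0.8]
opening: 0.0855
grasp_force: 0.0
```

Run:
```python
from h import *
m=bot.camera_model("wrist");im=bot.camera("wrist");s=bot.camera("side")
u,v=map(int,proj(m,(.54,-.10,.12)));print(u-50,v-75,proj(m,(.579,-.1115,.145)),[proj(m,(.529-.971*t,-.0995+.24*t,.1295)) for t in(0,.0295)])
v0=max(0,min(250,v-75));print(v0)
cv2.imwrite("pics/crop3.png",np.hstack([cv2.resize(im[v0:v0+150,u-50:u+50],(400,600)),cv2.resize(s[165:265,290:390],(400,600))[:, :]]))
```

```text
268 179 (np.float64(316.0677357545896), np.float64(315.52845940520854)) [(np.float64(315.5224346397616), np.float64(247.71618667297224)), (np.float64(315.5213277236901), np.float64(212.63076926150674))]
179
```

View pics/crop3.png

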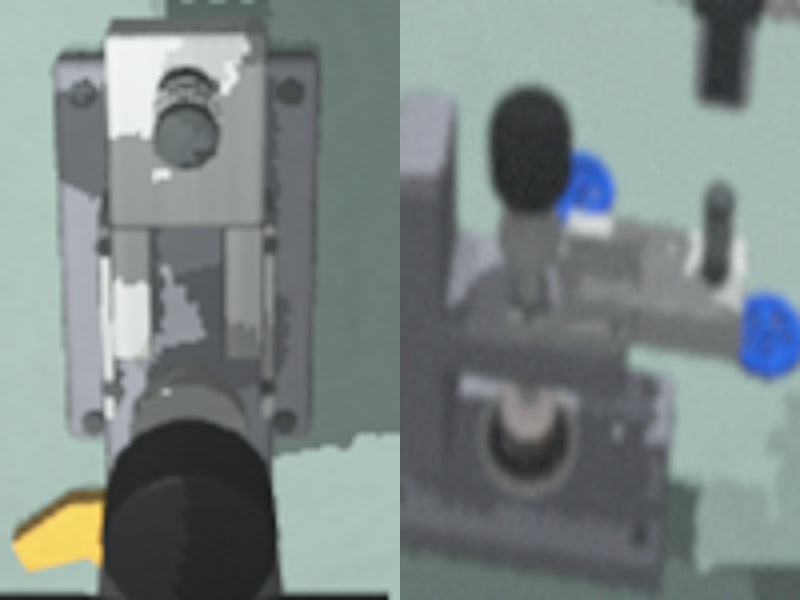

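The post is now at (314.5,212.8), which matches the predicted (315.5,212.6) for 29.5 mm, so the slide is caught out. I close the fingers and go over the knob.

>>> carry_out(linear=[[0.8, -0.18, 0], [0.8, -0.18, 0], [0.8, -0.18, 0], [0.8, -0.18, 0], [0.7, -0.18, 0], [0, 0, 0], [0, 0, 0], [0, 0, -0.5], [0, 0, -0.5], [0, 0, -0.5], [0, 0, -0.2], [0, 0, 0]], rotation=[[0, 0, 0], [0, 0, 0], [0, 0, 0], [0, 0, 0], [0, 0, 0], [0, 0, 0], [0, 0, 0], [0, 0, 0], [0, 0, 0], [0, 0, 0], [0, 0, 0], [0, 0, 0]], grip=[0, 0.5, 1, 1, 1, 1, 1, 1, 1, 1, 1, 1])

```text
time: 10.2
ee_pos: [0.5785, -0.1113, 0.1583]
tcp_rot: [-180.0, -0.1, 166.0]
wrist_force: [-0.0, 0.1, 0.3]
opening: -0.0003
grasp_force: 0.0
```

>>> carry_out(linear=[[0, 0, -0.1], [0, 0, -0.1], [0, 0, 0], [0, 0, 0]], rotation=[[0, 0, 0], [0, 0, 0], [0, 0, 0], [0, 0, 0]], grip=[1, 1, 1, 1])

```text
time: 10.6
ee_pos: [0.5791, -0.1115, 0.1554]
tcp_rot: [-180.0, 0.0, 166.0]
wrist_force: [-0.4, 0.1, -0.4]
opening: 0.0001
grasp_force: 0.0
```

Next I go down in 1 mm steps to find contact, expected at a TCP height of about 0.153.

>>> carry_out(linear=[[0, 0, -0.05], [0, 0, 0], [0, 0, 0]], rotation=[[0, 0, 0], [0, 0, 0], [0, 0, 0]], grip=[1, 1, 1])

```text
time: 10.9
ee_pos: [0.5791, -0.1114, 0.1543]
tcp_rot: [-180.0, 0.0, 166.0]
wrist_force: [-0.4, 0.1, -0.4]
opening: -0.0
grasp_force: 0.0
```

>>> carry_out(linear=[[0, 0, -0.05], [0, 0, 0], [0, 0, 0]], rotation=[[0, 0, 0], [0, 0, 0], [0, 0, 0]], grip=[1, 1, 1])

```text
time: 11.2
ee_pos: [0.5791, -0.1114, 0.1533]
tcp_rot: [-180.0, -0.0, 166.0]
wrist_force: [0.2, 0.2, 0.1]
opening: 0.0002
grasp_force: 0.0
```

>>> carry_out(linear=[[0, 0, -0.05], [0, 0, 0], [0, 0, 0]], rotation=[[0, 0, 0], [0, 0, 0], [0, 0, 0]], grip=[1, 1, 1])

```text
time: 11.5
ee_pos: [0.5791, -0.1114, 0.1525]
tcp_rot: [-180.0, 0.0, 166.0]
wrist_force: [-0.5, 0.2, 3.5]
opening: 0.0001
grasp_force: 1.6
```

>>> carry_out(linear=[[0, 0, -0.05], [0, 0, 0], [0, 0, 0]], rotation=[[0, 0, 0], [0, 0, 0], [0, 0, 0]], grip=[1, 1, 1])

```text
time: 11.8
ee_pos: [0.5791, -0.1114, 0.1513]
tcp_rot: [180.0, 0.0, 166.0]
wrist_force: [-0.9, 0.7, 2.8]
opening: -0.0002
grasp_force: 1.6
```

Contact is at about 0.153, as computed, so the target TCP height is 0.141.

>>> carry_out(linear=[[0, 0, -0.05], [0, 0, -0.05], [0, 0, -0.05], [0, 0, -0.05], [0, 0, -0.05], [0, 0, -0.05], [0, 0, -0.05], [0, 0, -0.05], [0, 0, -0.05], [0, 0, 0], [0, 0, 0]], rotation=[[0, 0, 0], [0, 0, 0], [0, 0, 0], [0, 0, 0], [0, 0, 0], [0, 0, 0], [0, 0, 0], [0, 0, 0], [0, 0, 0], [0, 0, 0], [0, 0, 0]], grip=[1, 1, 1, 1, 1, 1, 1, 1, 1, 1, 1])

```text
time: 12.9
ee_pos: [0.5792, -0.1114, 0.1429]
tcp_rot: [180.0, 0.0, 166.0]
wrist_force: [-1.5, 0.7, 8.2]
opening: -0.0002
grasp_force: 4.1
```

>>> carry_out(linear=[[0, 0, -0.05], [0, 0, -0.05], [0, 0, 0], [0, 0, 0], [0, 0, 0]], rotation=[[0, 0, 0], [0, 0, 0], [0, 0, 0], [0, 0, 0], [0, 0, 0]], grip=[1, 1, 1, 1, 1])

```text
time: 13.4
ee_pos: [0.5791, -0.1115, 0.1412]
tcp_rot: [180.0, 0.1, 166.0]
wrist_force: [-2.9, 1.3, 10.5]
opening: -0.0001
grasp_force: 5.3
```

Run:
```python
from h import *
s=bot.camera("side");print(bot.get_obs()["ee_pos"])
cv2.imwrite("pics/crop4.png",cv2.resize(s[165:265,280:380],(600,600),interpolation=cv2.INTER_CUBIC))
```

```text
[ 0.5791474  -0.11143928  0.14123564]
```

View pics/crop4.png

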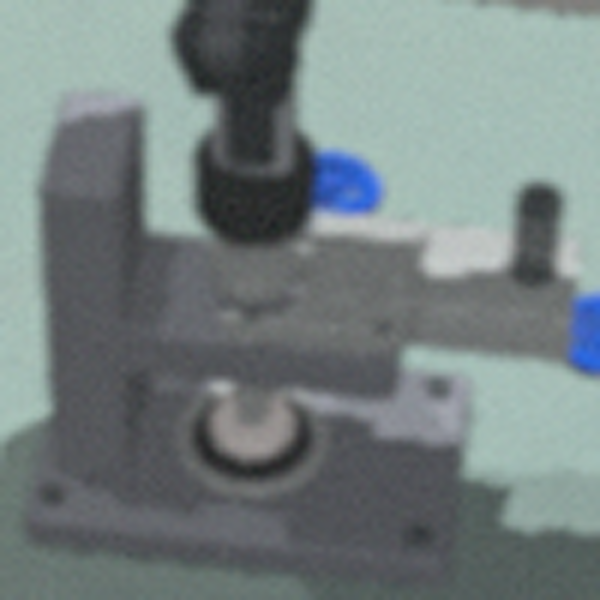

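The side crop shows the fingers on the knob at about (322,190), pad down on the movement, and the slide still out with the post at about (369,201). I add the last 0.2 mm and hold for over 2 s.

>>> carry_out(linear=[[0, 0, -0.01], [0, 0, 0], [0, 0, 0], [0, 0, 0], [0, 0, 0], [0, 0, 0], [0, 0, 0], [0, 0, 0], [0, 0, 0], [0, 0, 0], [0, 0, 0], [0, 0, 0]], rotation=[[0, 0, 0], [0, 0, 0], [0, 0, 0], [0, 0, 0], [0, 0, 0], [0, 0, 0], [0, 0, 0], [0, 0, 0], [0, 0, 0], [0, 0, 0], [0, 0, 0], [0, 0, 0]], grip=[1, 1, 1, 1, 1, 1, 1, 1, 1, 1, 1, 1])

```text
time: 14.65
ee_pos: [0.5792, -0.1115, 0.1411]
tcp_rot: [180.0, 0.1, 166.0]
wrist_force: [-2.8, 0.9, 10.8]
opening: -0.0005
grasp_force: 5.4
```

>>> carry_out(linear=[[0, 0, 0], [0, 0, 0], [0, 0, 0], [0, 0, 0], [0, 0, 0], [0, 0, 0], [0, 0, 0], [0, 0, 0], [0, 0, 0], [0, 0, 0], [0, 0, 0], [0, 0, 0]], rotation=[[0, 0, 0], [0, 0, 0], [0, 0, 0], [0, 0, 0], [0, 0, 0], [0, 0, 0], [0, 0, 0], [0, 0, 0], [0, 0, 0], [0, 0, 0], [0, 0, 0], [0, 0, 0]], grip=[1, 1, 1, 1, 1, 1, 1, 1, 1, 1, 1, 1])

```text
time: 15.85
ee_pos: [0.5792, -0.1115, 0.1411]
tcp_rot: [180.0, 0.1, 166.0]
wrist_force: [-3.8, 0.1, 11.2]
opening: -0.0001
grasp_force: 5.4
```

>>> carry_out(linear=[[0, 0, 0], [0, 0, 0], [0, 0, 0], [0, 0, 0], [0, 0, 0]], rotation=[[0, 0, 0], [0, 0, 0], [0, 0, 0], [0, 0, 0], [0, 0, 0]], grip=[1, 1, 1, 1, 1])

```text
time: 16.35
ee_pos: [0.5792, -0.1114, 0.1411]
tcp_rot: [180.0, 0.1, 166.0]
wrist_force: [-3.6, 0.4, 10.9]
opening: 0.0001
grasp_force: 5.4
```

```bash
python3 -c "
from workcell import bot
print(bot.job_done())"
```

```text
the job is handed in; nothing more can be done
None
```

The lock slide is pulled to its stop and caught out, and the knob was held about 12 mm down at about 11 N for nearly 3 s; I handed the job in at about 16 s with the arm still holding it there.

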